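Bring the bolt tin round and put the stray bolt away

ROBOT

A 6-joint arm with a two-finger parallel gripper is mounted at the origin on the work surface. World frame = base frame: x ahead of the robot, y to its left, z up, the work surface at z = 0. Lengths are in m, angles in rad, forces in N, time in s.
With the tool pointing down it reaches from about 0.275 to 0.725 m from the base axis. Payload 15.9 kg.
Tool frame: the origin (TCP) lies at the very end of the fingers, on their centre line; the grasp point (between the pads) lies 19 mm behind it; z points along the fingers, y is the line along which they close (so a half turn about z gives the same grasp; the last joint's range is limited). The gripper opens to 85 mm and grips with 20 to 120 N. Pads are 22 mm wide; open, the fingers measure 114 mm over their backs; the gripper's body (76 mm by 85 mm) begins 54 mm behind the grasp point. The pads swing forward as they close: fully open they stand 13 mm farther back than shut.
Start: joints at [-1.251, 0.213, -0.034, 1.323, 0, 1.571], TCP at [0.157, -0.475, 0.231] pointing down, gripper open.
Joint ranges: [-2.98, 2.98], [-0.74, 1.72], [-1.14, 1.35], [-2.1, 2.04], [-1.57, 1.44], [-3.14, 3.14]. Speed limits (rad/s): [1.89, 1.89, 2.39, 2.57, 3.14, 3.14].

INTERFACE

Orientations are given as a unit quaternion [x, y, z, w].
In Python, from workcell import arm, viewer gives the robot as it stands. The module is installed in compiled form; this text tells all that it offers.
- The arm moves only by the tool arm_command, never from a script. Its argument "steps" is a list of rows, each an object with "jaw": the finger opening in m, from 0 to 0.0854; "travel": the shift along the world's x, y, z in m, a list of three; "twist": the turn about the world's z in degrees. A call has exactly 8 rows; each row shifts and turns the commanded pose from where the row before left it; what a row does not reach is not made up. A row lasts 1/12 s, in which the tool goes at most 41.7 mm and 7.16 degrees, less where a joint would pass 70% of its speed; a pose out of reach is approached as far as the arm can. A call is refused whole if a number of a shift passes 0.0417 or a number of a turn 7.16, either way. A call with a gripper value outside its range is refused whole. The fingers move at their own pace and stop on an object; "newtons" is the grip in N (left out, the last holds). Time passes only in rows, so rows that do not move let the fingers close, or fill a call up. It gives the time, the measured TCP pose, the force, the opening and the grip force at its end, in the units of the state.
- arm.get_obs(): the state, without advancing time (a new reading comes with each control period).
- viewer.snapshot(name): name is "side" or "top"; returns the picture (400x640x3 uint8, red, green, blue); there is no depth.
- viewer.get_calibration(name): a dict with "mtx" (3x3 intrinsics, pixels), "xyz" and "attitude" of the camera in the world. Camera axes: x right, y down, z forward; pixel columns grow to the right and rows downward; lengths in m; the calibration is good to about 2 mm. A picture is of the moment at which its call begins. get_calibration takes no time and is no camera call.
- arm.sign_off(): hands the job in; it is judged then, once.
Trained networks look in the newest picture that a camera, given by its name, has taken for a name from the list of things; names that differ only in an ending like _2 or _b are one class to them, and where a whole thing is asked for, a point or a joint stands for the part that bears it (a point fixed in the world has none). Each returns a list of dicts, best first, with "confidence" (0 to 1); they miss things now and then, are a little off and sometimes report something else, mostly with a low value. They report only what shows in the picture. A call takes as long as a camera call.
- viewer.search_frame(camera, thing): "box" ([left, top, right, bottom] in pixels, round what is visible of it).
- viewer.pinpoint(camera, thing): "centre" ([column, row] in pixels: a listed point, or the origin of a listed thing).
The state is a dict: "t": time; "joint_pos": joint angles; "dq": joint speeds; "joint_efforts": joint torques, N m; "tool_pos": TCP position; "orientation": TCP orientation; "contact_force": force on the tool from outside, world axes, zero at the start; "wrist_torque": the same for the moment, N m; "gripper_width": finger opening in m; "grip_force": force on a finger pad.
Only numpy, scipy, OpenCV 4.12 (cv2) and the standard library are available. Lean on these libraries where they do the work, as an engineer would, in place of code of your own. Each camera call takes 0.05 s, during which the arm holds its last target. There are 200 camera calls.

TASK

Put the stray hex bolt back in the tin of hex bolts, and have that tin standing at the front of the lazy susan, right over the pointed tongue of its base. The board is swung round by a fingertip against its edge; press only lightly (never more than 25 N), do not handle the tins, and leave everything else on the bench as it is.

Things in the scene. Friction and masses are not known exactly. Their poses are not given: they have to be found in the camera images.
- susan: fixed square wooden base (190 x 190 mm) of the lazy susan, screwed to the bench. Origin on the bench under the board's pivot; z up. Its -x axis is the front: along it a dark wooden tongue ends in a point 215 mm from the pivot, sticking out from under the board and lying below 17 mm above the bench, so fingers pass over it. The base does not turn
- board_centre (a point): pivot of the round plywood board, at its top face, 56 mm above the bench. The board is 320 mm across, 21 mm thick (underside 35 mm above the bench), flat, with a plain edge and no grips. Pivoted off centre and warped: as it turns, its edge runs in and out by up to 5 mm and up and down by up to 1.2 mm, so the edge is known only to a few mm
- board (a joint): turn of the board, rad, counter-clockwise from above positive, two turns free either way; its start value means nothing. The bearing drags: it takes about 2.5 N along the edge to move it, and it stops when let go. A fingertip pressed square on the edge with about 8 to 12 N carries it along by friction. The bearing is light: more than 25 N in all on the board spoils it
- bolt_tin_mid (a point): an open-topped round tin, bare steel, 72 mm outside diameter, 45 mm high, wall 2 mm; point half-way up on its axis (22.5 mm above its underside and below its rim). It stands loose on the board, about 82 mm from the board's pivot. Holds two hex bolts like the stray one, lying on its floor up to 30 mm above the tin's underside, and room for more
- washer_tin_mid (a point): an open-topped round tin, bare steel, 72 mm outside diameter, 45 mm high, wall 2 mm; point half-way up on its axis (22.5 mm above its underside and below its rim). It stands loose on the board, about 82 mm from the board's pivot. Holds flat washers
- nut_tin_mid (a point): an open-topped round tin, bare steel, 72 mm outside diameter, 45 mm high, wall 2 mm; point half-way up on its axis (22.5 mm above its underside and below its rim). It stands loose on the board, about 82 mm from the board's pivot. Holds small hex nuts
- dowel_tin_mid (a point): an open-topped round tin, bare steel, 72 mm outside diameter, 45 mm high, wall 2 mm; point half-way up on its axis (22.5 mm above its underside and below its rim). It stands loose on the board, about 82 mm from the board's pivot. Holds short wooden dowels
- plug_tin_mid (a point): an open-topped round tin, bare steel, 72 mm outside diameter, 45 mm high, wall 2 mm; point half-way up on its axis (22.5 mm above its underside and below its rim). It stands loose on the board, about 82 mm from the board's pivot. Holds white plastic wall plugs
- eye_tin_mid (a point): an open-topped round tin, bare steel, 72 mm outside diameter, 45 mm high, wall 2 mm; point half-way up on its axis (22.5 mm above its underside and below its rim). It stands loose on the board, about 82 mm from the board's pivot. Holds brass screw eyes
- stray_bolt_mid (a point): the stray steel hex bolt, 50 mm tall, standing on its head on the bench beside the lazy susan: head at the bottom 28 mm across the corners and 10 mm high, above it the upright round shank 16 mm in diameter and 40 mm long; point on its axis half-way up, 25 mm above its underside. 0.11 kg
- big_nut: bystander: one big hex nut, 42 mm across, 19 mm high, lying flat on the bench; origin under its centre
- tape_measure: bystander: tape measure, 62 x 36 x 60 mm; origin under its centre
- glue_bottle: bystander: white glue bottle, 62 mm in diameter, 170 mm high; origin under its centre
- hammer: bystander: claw hammer lying on the bench, about 260 mm long, handle along its x axis
- offcut: bystander: timber offcut 150 x 45 x 45 mm; origin under its centre

How it is judged:
By the outcome, as a careful person would: the job done as asked, in the order asked, and still so for the second after the job is handed in, with the robot touching nothing.
It also fails if it takes over 72 s, if anything falls off the work surface, if the arm or the gripper's body presses on something with over 40 N, if the wrist force passes 120 N, or if a joint passes its speed limit or range.

## Working session

There is one attempt and no reset: what is moved stays moved. The work goes in short steps, Python scripts to look and compute and a tool call to move; the robot and the scene stay as the last step left them, time stands still between calls to the robot, and variables do not carry over. Pictures are saved under pics/ and viewed, at most 10 in all, crops included, and the job is handed in when it is done.

Besides the shell and the picture viewer there is one more tool, called after "Request:" in YAML: its name, and indented under it one key for each argument. arm_command: Moves the arm, as the interface text tells. Its arguments: {"type":"object","properties":{"steps":{"type":"array"},"newtons":{"type":"number"}},"required":["steps"]}

```bash
mkdir -p pics
cat > h.py <<'E'
import numpy as np, cv2
from scipy.spatial.transform import Rotation as R
from workcell import arm, viewer
def att(a):
    a=np.array(a,float)
    return a if a.shape==(3,3) else R.from_quat(a).as_matrix()
def at_z(cam,px,z):
    c=viewer.get_calibration(cam); o=np.array(c["xyz"]); d=att(c["attitude"])@np.linalg.inv(c["mtx"])@np.array([px[0],px[1],1.])
    return o+d*(z-o[2])/d[2]
def proj(cam,p):
    c=viewer.get_calibration(cam); q=np.array(c["mtx"])@(att(c["attitude"]).T@(np.array(p)-c["xyz"])); return q[:2]/q[2]
def save(cam,name,crop=None,s=1):
    im=viewer.snapshot(cam)
    if crop: im=im[crop[1]:crop[3],crop[0]:crop[2]]
    cv2.imwrite("pics/"+name+".png",cv2.resize(im[:,:,::-1],None,fx=s,fy=s,interpolation=cv2.INTER_CUBIC))
E
python3 - <<'E'
from h import *
for c in("top","side"):
    print(viewer.get_calibration(c)); save(c,c+"0",s=1.25)
    for n,z in(("susan",0),("board_centre",.056),("bolt_tin_mid",.0785),("stray_bolt_mid",.025),("glue_bottle",0),("tape_measure",0),("hammer",0),("offcut",0),("big_nut",0)):
        for r in viewer.pinpoint(c,n)[:2]: print(c,n,round(r["confidence"],2),np.round(r["centre"],1),at_z(c,r["centre"],z).round(4))
print(arm.get_obs())
E
```

```text
{'mtx': array([[382.35194273,   0.        , 324.87511658],
       [  0.        , 382.35194273, 193.00774659],
       [  0.        ,   0.        ,   1.        ]]), 'xyz': array([ 0.40682713, -0.00170756,  1.28093425]), 'attitude': array([-0.69494278,  0.7157813 , -0.04121018,  0.05489425])}
top susan 0.89 [333.4 186. ] [ 0.6056 -0.0089  0.    ]
top board_centre 0.56 [341.2 183. ] [ 0.6059 -0.0342  0.056 ]
top bolt_tin_mid 0.89 [323.1 163. ] [0.6691 0.0223 0.0785]
top bolt_tin_mid 0.69 [226.4 242.7] [0.4241 0.3325 0.0785]
top stray_bolt_mid 0.57 [429.9 223.6] [ 0.4678 -0.3194  0.025 ]
top stray_bolt_mid 0.25 [221.8 181.5] [0.6287 0.3643 0.025 ]
top glue_bottle 0.64 [218.7 182.4] [0.6303 0.3822 0.    ]
top tape_measure 0.77 [451.1 171.9] [ 0.6413 -0.4083  0.    ]
top tape_measure 0.5 [334.2 205.3] [ 0.5398 -0.0095  0.    ]
top offcut 0.64 [485.9 222.8] [ 0.4663 -0.5105  0.    ]
top big_nut 0.67 [229.8 243.4] [0.4226 0.3429 0.    ]
{'mtx': array([[394.09286564,   0.        , 322.52638739],
       [  0.        , 394.09286564, 195.92701572],
       [  0.        ,   0.        ,   1.        
[... 857 characters left out ...]
oint_pos': array([-1.25100381e+00,  2.12944596e-01, -3.43735270e-02,  1.32351660e+00,
       -8.09586610e-06,  1.57076554e+00]), 'dq': array([ 0.00023138, -0.00017189, -0.00103213,  0.00106261, -0.00012257,
        0.00020335]), 'joint_efforts': array([-1.27628577e-03, -6.85960221e+01,  4.87345183e+01,  1.14752631e-03,
       -3.87939035e-04,  2.07288531e-05]), 'tool_pos': array([ 0.1571793 , -0.47464185,  0.23129406]), 'orientation': array([ 9.87241355e-01,  1.59230986e-01, -7.05237646e-06, -1.83070878e-05]), 'contact_force': array([-0.31538317,  1.52474691, -0.4565949 ]), 'wrist_torque': array([ 0.02457048, -0.05195625, -0.00526442]), 'grip_force': 0.0, 'gripper_width': 0.0850489327411924}
```

View pics/top0.png

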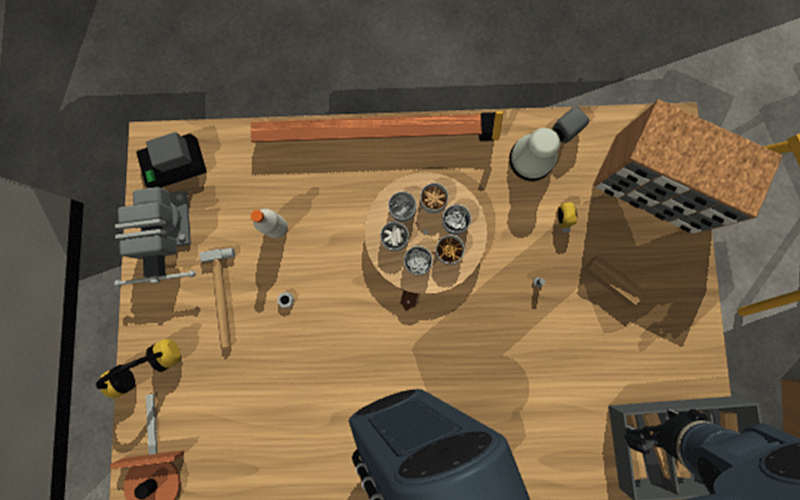

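View pics/side0.png

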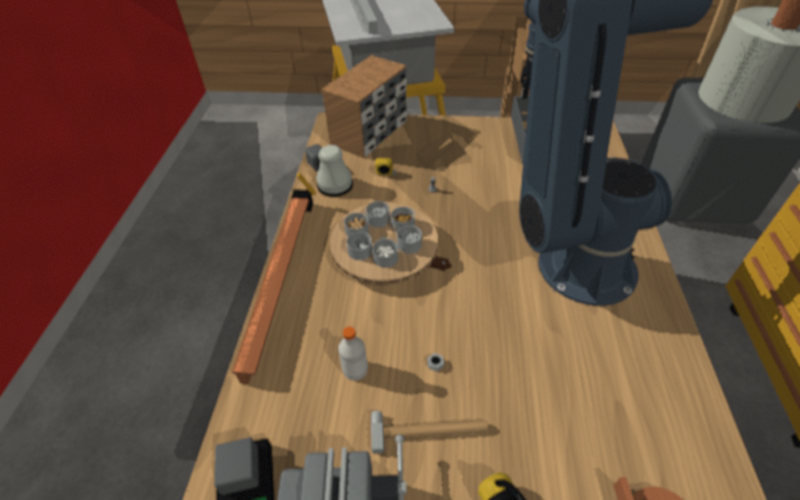

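Top view: the board is at about (425,235) in the enlarged picture, the tongue tip at (409,303), the stray bolt at (537,283) and the nut at (285,300). Next I'll zoom in to identify the tins.

Run:
```python
from h import *
save("top","topz",(280,130,400,255),4.7); 
im=cv2.imread("pics/topz.png")
save("side","sidez",(250,150,370,225),4.7)
b=cv2.imread("pics/sidez.png"); print(im.shape,b.shape)
for c in("top","side"):
    for n in("bolt","washer","nut","dowel","plug","eye"):
        for r in viewer.pinpoint(c,n+"_tin_mid")[:2]: print(c,n,round(r["confidence"],2),np.round(r["centre"],1),at_z(c,r["centre"],.0785).round(4))
    for n in("susan","board_centre","stray_bolt_mid"):
        for r in viewer.search_frame(c,n)[:2]: print(c,n,round(r["confidence"],2),np.round(r["box"],1))
```

```text
(588, 564, 3) (352, 564, 3)
top washer 0.97 [332.8 204.9] [ 0.5331 -0.0047  0.0785]
top nut 0.89 [363.6 175.4] [ 0.6245 -0.1057  0.0785]
top dowel 0.67 [344.6 156.5] [ 0.6881 -0.0474  0.0785]
top plug 0.83 [312.7 189.1] [0.5855 0.0577 0.0785]
top eye 0.56 [358.  200.5] [ 0.5446 -0.0847  0.0785]
top board_centre 0.73 [289.7 137.  390.2 250. ]
top stray_bolt_mid 0.62 [424.4 221.4 434.1 227.6]
top stray_bolt_mid 0.29 [288.3 136.8 388.2 245.6]
side bolt 0.68 [286.3 197.6] [0.6618 0.0329 0.0785]
side washer 0.62 [327.8 191.4] [ 0.5164 -0.0062  0.0785]
side nut 0.56 [297.8 171.2] [ 0.6365 -0.1062  0.0785]
side nut 0.54 [287.4 294.2] [0.6077 0.4129 0.0785]
side dowel 0.65 [283.4 178.7] [ 0.6855 -0.0624  0.0785]
side dowel 0.32 [347.7 127.1] [ 0.4549 -0.3924  0.0785]
side plug 0.92 [306.7 202.2] [0.5872 0.0508 0.0785]
side eye 0.75 [323.6 174.6] [ 0.5375 -0.093   0.0785]
side eye 0.18 [298.6 173.5] [ 0.6321 -0.0937  0.0785]
side susan 0.89 [264.  163.6 357.6 225.7]
side board_centre 0.76 [266.  162.7 359.5 224.3]
side stray_bolt_mid 0.4 [343.3 143.7 348.8 155.9]
```

View pics/topz.png

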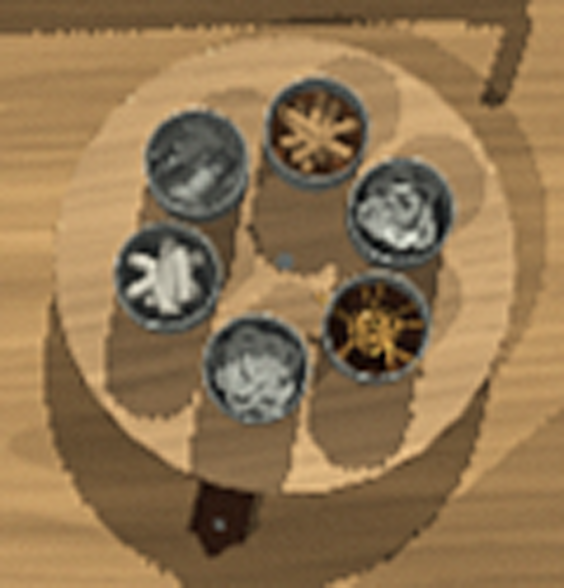

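View pics/sidez.png

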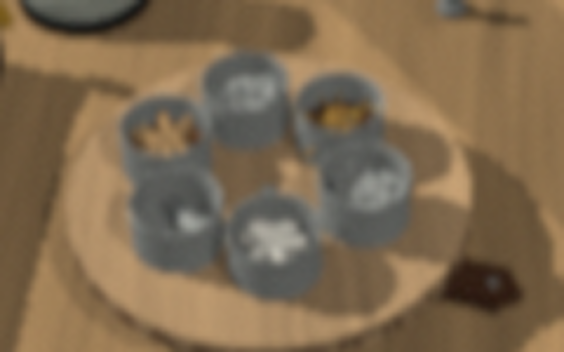

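The zooms settle the tins: bolt tin upper left at crop (196,163), pivot dot at (286,261), tongue tip at (217,557). I'll turn these into world coordinates and cross-check them between the two cameras.

Run:
```python
from h import *
f=lambda c:(c[0]/4.7+280-.4,c[1]/4.7+130-.4); g=lambda c:(c[0]/4.7+250-.4,c[1]/4.7+150-.4)
piv=at_z("top",f((286,261)),.058); print("pivot",piv.round(4))
tip=at_z("top",f((217,557)),.015); tip2=at_z("side",g((520,297)),.015); nail=at_z("top",f((219,524)),.017); nail2=at_z("side",g((493,284)),.017)
print("tip",tip.round(4),tip2.round(4),np.linalg.norm((tip-piv)[:2]),nail.round(4),nail2.round(4))
for nm,c in dict(bolt=(196,163),dow=(316,132),nut=(400,211),eye=(377,326),wash=(256,368),plug=(168,276)).items():
    p=at_z("top",f(c),.101); d=(p-piv)[:2]; print(nm,p.round(4),np.linalg.norm(d).round(4),np.degrees(np.arctan2(d[1],d[0])).round(1))
for nm,c in dict(bolt=(176,200),dow=(165,128),nut=(245,87),eye=(340,108),wash=(367,176),plug=(275,228)).items():
    print("side",nm,at_z("side",g(c),.101).round(4))
d=(tip-piv)[:2]; print("front ang",np.degrees(np.arctan2(d[1],d[0])))
E_=[(55,270),(515,270),(285,36),(285,494),(120,105),(450,105),(125,430),(445,430)]
P=np.array([at_z("top",f(e),.056)[:2] for e in E_]); A=np.c_[2*P,np.ones(len(P))]; s=np.linalg.lstsq(A,(P**2).sum(1),rcond=None)[0]
print("board circ",s[:2].round(4),np.sqrt(s[2]+s[:2]@s[:2]).round(4))
for i in range(3):
  for c in("top","side"):
    viewer.snapshot(c)
    for r in viewer.pinpoint(c,"stray_bolt_mid")[:2]: print(c,round(r["confidence"],2),at_z(c,r["centre"],.025).round(4))
    for n in("susan","bolt_tin_mid"):
      for r in viewer.pinpoint(c,n)[:1]: print(c,n,at_z(c,r["centre"],0 if n=="susan" else .0785).round(4))
save("top","boltz",(400,200,460,250),5)
b=cv2.imread("pics/boltz.png"); save("side","boltz2",(320,125,380,175),5)
cv2.imwrite("pics/boltboth.png",np.hstack([b,cv2.imread("pics/boltz2.png")]))
```

```text
pivot [ 0.5987 -0.0314  0.058 ]
tip [0.3981 0.0226 0.015 ] [0.3962 0.0335 0.015 ] 0.20770668845453247 [0.4209 0.0205 0.017 ] [0.4172 0.0231 0.017 ]
bolt [0.6603 0.0276 0.101 ] 0.0853 43.8
dow [ 0.6788 -0.0534  0.101 ] 0.0831 -15.3
nut [ 0.6232 -0.1073  0.101 ] 0.0798 -72.1
eye [ 0.5467 -0.0889  0.101 ] 0.0776 -132.1
wash [ 0.5212 -0.0083  0.101 ] 0.0808 163.3
plug [0.5843 0.0482 0.101 ] 0.081 100.2
side bolt [0.6581 0.0275 0.101 ]
side dow [ 0.6769 -0.0494  0.101 ]
side nut [ 0.6197 -0.0999  0.101 ]
side eye [ 0.5425 -0.0798  0.101 ]
side wash [ 0.5168 -0.006   0.101 ]
side plug [0.5812 0.0519 0.101 ]
front ang 164.92004222182644
board circ [ 0.599  -0.0304] 0.1592
top 0.44 [ 0.4656 -0.3166  0.025 ]
top susan [ 0.5984 -0.031   0.    ]
top bolt_tin_mid [0.6628 0.0192 0.0785]
side 0.52 [ 0.4509 -0.3059  0.025 ]
side susan [ 0.6021 -0.0288  0.    ]
side bolt_tin_mid [0.6588 0.023  0.0785]
top 0.64 [ 0.469 -0.323  0.025]
top 0.43 [0.4276 0.3408 0.025 ]
top susan [ 0.6074 -0.0262  0.    ]
top bolt_tin_mid [0.6619 0.0231 0.0785]
side 0.46 [0.6147 0.3797 0.025 ]
side 0.37 [ 0.4599 -0.312   0.025 ]
side susan [ 0.5918 -0.0289  0.    ]
side bolt_tin_mid [0.6538 0.0533 0.0785]
top 0.59 [ 0.4599 -0.3214  0.025 ]
top susan [ 0.6129 -0.0176  0.    ]
top bolt_tin_mid [0.6681 0.021  0.0785]
side 0.52 [ 0.4548 -0.3254  0.025 ]
side susan [ 0.6023 -0.0303  0.    ]
side bolt_tin_mid [0.6568 0.0248 0.0785]
```

View pics/boltboth.png

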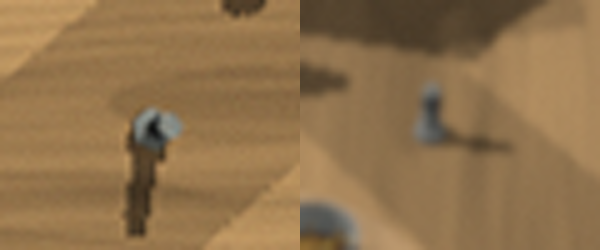

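Both crops show the bolt upright: top view base at about (430,225.6) and tip at (434,225); side view base at (346,151) and tip at (346,142.6).

Run:
```python
from h import *
for c,p,z in(("top",(429.8,225.2),.008),("top",(433.6,224.6),.05),("side",(345.9,151),.005),("side",(345.9,142.6),.05)): print(c,at_z(c,p,z).round(4))
```

```text
top [ 0.4634 -0.323   0.008 ]
top [ 0.4631 -0.3246  0.05  ]
side [ 0.4583 -0.3222  0.005 ]
side [ 0.4597 -0.323   0.05  ]
```

Request:
arm_command:
  steps:
    - {"jaw": 0.085,"travel": [0.034,0.017,0],"twist": 0}
    - {"jaw": 0.085,"travel": [0.034,0.017,0],"twist": 0}
    - {"jaw": 0.085,"travel": [0.034,0.017,0],"twist": 0}
    - {"jaw": 0.085,"travel": [0.034,0.017,0],"twist": 0}
    - {"jaw": 0.085,"travel": [0.034,0.017,0],"twist": 0}
    - {"jaw": 0.085,"travel": [0.034,0.017,0],"twist": 0}
    - {"jaw": 0.085,"travel": [0.034,0.017,0],"twist": 0}
    - {"jaw": 0.085,"travel": [0.034,0.017,0],"twist": 0}
  newtons: 40

```text
t: 3.97
tool_pos: [0.4307, -0.3374, 0.2314]
orientation: [0.987, 0.159, 0.0, 0.0]
contact_force: [-0.4, -0.6, -0.2]
gripper_width: 0.0852
grip_force: 0.0
```

Request:
arm_command:
  steps:
    - {"jaw": 0.085,"travel": [0.03,0.0145,0],"twist": 0}
    - {"jaw": 0.085,"travel": [0,0,-0.04],"twist": 0}
    - {"jaw": 0.085,"travel": [0,0,-0.04],"twist": 0}
    - {"jaw": 0.085,"travel": [0,0,-0.04],"twist": 0}
    - {"jaw": 0.085,"travel": [0,0,-0.035],"twist": 0}
    - {"jaw": 0.085,"travel": [0,0,-0.03],"twist": 0}
    - {"jaw": 0.085,"travel": [0,0,-0.023],"twist": 0}
    - {"jaw": 0.085,"travel": [0,0,0],"twist": 0}

```text
t: 4.63
tool_pos: [0.4567, -0.3223, 0.0189]
orientation: [0.987, 0.159, -0.002, -0.002]
contact_force: [-1.3, 0.5, -1.1]
gripper_width: 0.0849
grip_force: 0.0
```

Request:
arm_command:
  steps:
    - {"jaw": 0.0,"travel": [0,0,0],"twist": 0}
    - {"jaw": 0.0,"travel": [0,0,0],"twist": 0}
    - {"jaw": 0.0,"travel": [0,0,0],"twist": 0}
    - {"jaw": 0.0,"travel": [0,0,0],"twist": 0}
    - {"jaw": 0.0,"travel": [0,0,0],"twist": 0}
    - {"jaw": 0.0,"travel": [0,0,0],"twist": 0}
    - {"jaw": 0.0,"travel": [0,0,0],"twist": 0}
    - {"jaw": 0.0,"travel": [0,0,0],"twist": 0}

```text
t: 5.3
tool_pos: [0.4596, -0.3245, 0.024]
orientation: [0.987, 0.159, 0.0, 0.0]
contact_force: [-0.4, 0.9, 7.6]
gripper_width: 0.0144
grip_force: 39.3
```

Request:
arm_command:
  steps:
    - {"jaw": 0.0,"travel": [0,0,0.02],"twist": 0}
    - {"jaw": 0.0,"travel": [0,0,0.035],"twist": 0}
    - {"jaw": 0.0,"travel": [0,0,0.035],"twist": 0}
    - {"jaw": 0.0,"travel": [0,0,0.035],"twist": 0}
    - {"jaw": 0.0,"travel": [0.008,0.014,0.025],"twist": 0}
    - {"jaw": 0.0,"travel": [0.016,0.028,0],"twist": 0}
    - {"jaw": 0.0,"travel": [0.016,0.028,0],"twist": 0}
    - {"jaw": 0.0,"travel": [0.016,0.028,0],"twist": 0}

```text
t: 5.97
tool_pos: [0.5157, -0.2252, 0.1739]
orientation: [0.987, 0.159, 0.0, 0.0]
contact_force: [0.1, -0.2, -1.3]
gripper_width: 0.0141
grip_force: 39.3
```

Request:
arm_command:
  steps:
    - {"jaw": 0.0,"travel": [0.016,0.028,0],"twist": 0}
    - {"jaw": 0.0,"travel": [0.016,0.028,0],"twist": 0}
    - {"jaw": 0.0,"travel": [0.016,0.028,0],"twist": 0}
    - {"jaw": 0.0,"travel": [0.016,0.028,0],"twist": 0}
    - {"jaw": 0.0,"travel": [0.016,0.028,0],"twist": 0}
    - {"jaw": 0.0,"travel": [0.016,0.028,0],"twist": 0}
    - {"jaw": 0.0,"travel": [0.016,0.028,0],"twist": 0}
    - {"jaw": 0.0,"travel": [0.016,0.028,0],"twist": 0}

```text
t: 6.63
tool_pos: [0.6436, -0.0006, 0.1733]
orientation: [0.987, 0.159, -0.0, -0.0]
contact_force: [0.8, -0.5, -1.2]
gripper_width: 0.0146
grip_force: 39.3
```

Request:
arm_command:
  steps:
    - {"jaw": 0.0,"travel": [0.008,0.0135,0],"twist": 0}
    - {"jaw": 0.0,"travel": [0.008,0.0135,0],"twist": 0}
    - {"jaw": 0.0,"travel": [0,0,0],"twist": 0}
    - {"jaw": 0.0,"travel": [0,0,-0.013],"twist": 0}
    - {"jaw": 0.0,"travel": [0,0,0],"twist": 0}
    - {"jaw": 0.0,"travel": [0,0,0],"twist": 0}
    - {"jaw": 0.0,"travel": [0,0,0],"twist": 0}
    - {"jaw": 0.0,"travel": [0,0,0],"twist": 0}

```text
t: 7.3
tool_pos: [0.6592, 0.0244, 0.161]
orientation: [0.987, 0.159, 0.0, 0.0]
contact_force: [0.5, -0.1, -0.7]
gripper_width: 0.015
grip_force: 39.3
```

Run:
```python
from h import *
save("side","hold",(240,130,370,225),4.7)
```

```text
(no output)
```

View pics/hold.png

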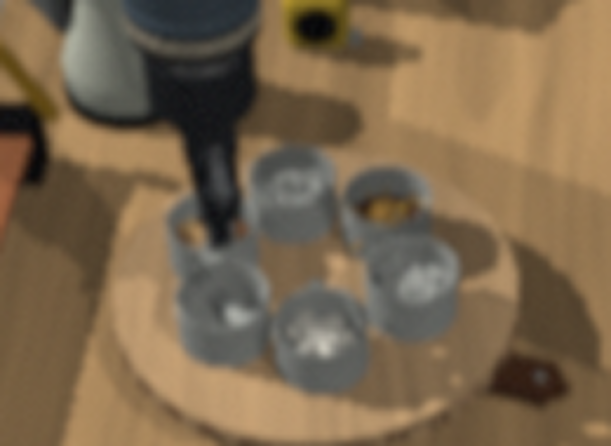

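The bolt hangs upright below the fingers, its head at about (210,252) in the crop, and lines up with the bolt tin at (222,310). I'll lower it and release.

Request:
arm_command:
  steps:
    - {"jaw": 0.0,"travel": [0,0.001,-0.012],"twist": 0}
    - {"jaw": 0.0,"travel": [0,0.001,-0.012],"twist": 0}
    - {"jaw": 0.0,"travel": [0,0,-0.008],"twist": 0}
    - {"jaw": 0.0,"travel": [0,0,-0.007],"twist": 0}
    - {"jaw": 0.0,"travel": [0,0,-0.006],"twist": 0}
    - {"jaw": 0.0,"travel": [0,0,-0.004],"twist": 0}
    - {"jaw": 0.0,"travel": [0,0,0],"twist": 0}
    - {"jaw": 0.0,"travel": [0,0,0],"twist": 0}

```text
t: 8.02
tool_pos: [0.6592, 0.0268, 0.1115]
orientation: [0.987, 0.159, 0.0, 0.0]
contact_force: [-0.1, 0.7, -0.8]
gripper_width: 0.0146
grip_force: 39.3
```

Request:
arm_command:
  steps:
    - {"jaw": 0.05,"travel": [0,0,0],"twist": 0}
    - {"jaw": 0.05,"travel": [0,0,0],"twist": 0}
    - {"jaw": 0.05,"travel": [0,0,0],"twist": 0}
    - {"jaw": 0.05,"travel": [0,0,0],"twist": 0}
    - {"jaw": 0.05,"travel": [0,0,0.015],"twist": 0}
    - {"jaw": 0.05,"travel": [0,0,0.03],"twist": 0}
    - {"jaw": 0.05,"travel": [0,0,0.035],"twist": 0}
    - {"jaw": 0.05,"travel": [0,0,0.035],"twist": 0}

```text
t: 8.68
tool_pos: [0.6586, 0.0268, 0.2276]
orientation: [0.987, 0.159, -0.0, -0.0]
contact_force: [0.7, -0.7, 0.7]
gripper_width: 0.0499
grip_force: 0.0
```

Request:
arm_command:
  steps:
    - {"jaw": 0.0,"travel": [-0.014,0.016,0],"twist": -7.1}
    - {"jaw": 0.0,"travel": [-0.014,0.016,0],"twist": -7.1}
    - {"jaw": 0.0,"travel": [-0.014,0.016,0],"twist": -7.1}
    - {"jaw": 0.0,"travel": [-0.014,0.016,0],"twist": -7.1}
    - {"jaw": 0.0,"travel": [-0.014,0.016,0],"twist": -7.1}
    - {"jaw": 0.0,"travel": [-0.014,0.016,0],"twist": -7.1}
    - {"jaw": 0.0,"travel": [-0.014,0.016,0],"twist": -7.1}
    - {"jaw": 0.0,"travel": [-0.014,0.016,0],"twist": -7.1}

```text
t: 9.35
tool_pos: [0.5182, -0.0844, 0.2267]
orientation: [0.985, -0.14, 0.012, -0.101]
contact_force: [0.6, -1.2, 0.1]
gripper_width: -0.0003
grip_force: 0.0
```

Run:
```python
from h import *
o=arm.get_obs(); print(o["tool_pos"],np.degrees(2*np.arctan2(o["orientation"][1],o["orientation"][0])), o["contact_force"])
a=viewer.snapshot("top")[140:200,290:350]; 
b=viewer.snapshot("side")[175:220,260:310]
cv2.imwrite("pics/in.png",np.hstack([cv2.resize(a[:,:,::-1],(400,400),interpolation=2),cv2.resize(b[:,:,::-1],(400,400),interpolation=2)]))
```

```text
[ 0.51818109 -0.08437421  0.22672317] -16.192676790266958 [ 0.59375702 -1.20183054  0.08043578]
```

View pics/in.png

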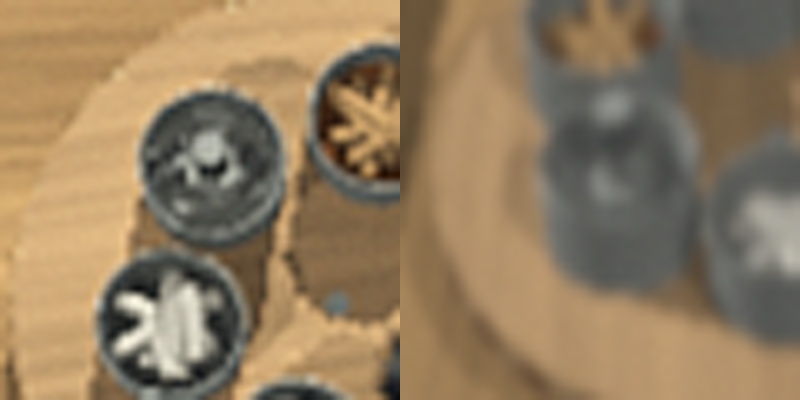

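The bolt is in its tin, at (210,155) in the left crop. The arm pose is off, though: it went the wrong way and tilted. Checking the joints.

Run:
```python
from h import *
for i in range(3):
    o=arm.get_obs(); print(o["t"],o["joint_pos"].round(3),o["dq"].round(3),o["tool_pos"].round(3),o["orientation"].round(3)); viewer.snapshot("top")
```

```text
9.45 [-2.870e-01  2.610e-01  1.000e-03  1.317e+00  2.020e-01  3.141e+00] [ 0.073  0.046  0.074  0.005 -0.016  0.002] [ 0.516 -0.086  0.227] [ 0.985 -0.142  0.011 -0.1  ]
9.5 [-0.284  0.263  0.004  1.317  0.202  3.141] [ 0.056  0.034  0.05  -0.    -0.005 -0.   ] [ 0.518 -0.085  0.227] [ 0.985 -0.141  0.011 -0.1  ]
9.55 [-0.282  0.265  0.006  1.317  0.202  3.141] [ 0.038  0.025  0.028  0.002 -0.001 -0.001] [ 0.519 -0.084  0.227] [ 0.985 -0.139  0.012 -0.1  ]
```

Joint 6 hit its limit, because yaw = q1 − q6 + π. I'll twist the other way so tool x points outward.

Request:
arm_command:
  steps:
    - {"jaw": 0.0,"travel": [0,0,0],"twist": 7}
    - {"jaw": 0.0,"travel": [0,0,0],"twist": 7}
    - {"jaw": 0.0,"travel": [0,0,0],"twist": 7}
    - {"jaw": 0.0,"travel": [0,0,0],"twist": 7}
    - {"jaw": 0.0,"travel": [0,0,0],"twist": 7}
    - {"jaw": 0.0,"travel": [0,0,0],"twist": 7}
    - {"jaw": 0.0,"travel": [0,0,0],"twist": 7}
    - {"jaw": 0.0,"travel": [0,0,0],"twist": 7}

```text
t: 10.27
tool_pos: [0.5198, -0.0824, 0.2263]
orientation: [0.934, 0.344, -0.038, -0.094]
contact_force: [-0.2, 0.1, 0.0]
gripper_width: 0.0003
grip_force: 0.0
```

```bash
cat > s.py <<'E'
from h import *
o=arm.get_obs(); R_=R.from_quat(o["orientation"]).as_matrix(); print(round(o["t"],2),o["joint_pos"].round(3),o["tool_pos"].round(4),"yaw",np.degrees(np.arctan2(R_[1,0],R_[0,0])).round(1),"zax",R_[:,2].round(3),"F",o["contact_force"].round(1))
E
python3 s.py
```

```text
10.27 [-0.226  0.428  0.23   1.54   0.115  2.2  ] [ 0.5198 -0.0824  0.2263] yaw 40.5 zax [-0.135  0.149 -0.98 ] F [-0.2  0.1  0. ]
```

The tilt (about 11.6°) is carried in the commanded pose, but it's only about tool x. With tool x radial, the contact face stays square to the edge, so I can work with it. Moving to the arc start at 105°.

Request:
arm_command:
  steps:
    - {"jaw": 0.0,"travel": [0.0036,0.029,0],"twist": 7.1}
    - {"jaw": 0.0,"travel": [0.0036,0.029,0],"twist": 7.1}
    - {"jaw": 0.0,"travel": [0.0036,0.029,0],"twist": 7.1}
    - {"jaw": 0.0,"travel": [0.0036,0.029,0],"twist": 7.1}
    - {"jaw": 0.0,"travel": [0.0036,0.029,0],"twist": 7.1}
    - {"jaw": 0.0,"travel": [0.0036,0.029,0],"twist": 7.1}
    - {"jaw": 0.0,"travel": [0.0036,0.029,0],"twist": 7.1}
    - {"jaw": 0.0,"travel": [0.0036,0.029,0],"twist": 7.1}

```text
t: 10.93
tool_pos: [0.548, 0.1516, 0.2263]
orientation: [0.657, 0.747, -0.078, -0.064]
contact_force: [1.3, 1.0, 0.3]
gripper_width: -0.0002
grip_force: 0.0
```

```bash
python3 s.py
```

```text
10.93 [0.259 0.568 0.448 1.652 0.02  1.701] [0.548  0.1516 0.2263] yaw 97.3 zax [-0.198 -0.032 -0.98 ] F [1.3 1.  0.3]
```

Request:
arm_command:
  steps:
    - {"jaw": 0.0,"travel": [0,0,-0.03],"twist": 4}
    - {"jaw": 0.0,"travel": [0,0,-0.035],"twist": 4}
    - {"jaw": 0.0,"travel": [0,0,-0.035],"twist": 0}
    - {"jaw": 0.0,"travel": [0,0,-0.035],"twist": 0}
    - {"jaw": 0.0,"travel": [0,0,-0.028],"twist": 0}
    - {"jaw": 0.0,"travel": [0,0,-0.019],"twist": 0}
    - {"jaw": 0.0,"travel": [0,0,0],"twist": 0}
    - {"jaw": 0.0,"travel": [0,0,0],"twist": 0}

```text
t: 11.6
tool_pos: [0.5474, 0.1495, 0.0443]
orientation: [0.606, 0.789, -0.082, -0.059]
contact_force: [-0.5, -0.7, 0.4]
gripper_width: -0.0001
grip_force: 0.0
```

Request:
arm_command:
  steps:
    - {"jaw": 0.0,"travel": [0.001,-0.004,0],"twist": 0}
    - {"jaw": 0.0,"travel": [0.001,-0.004,0],"twist": 0}
    - {"jaw": 0.0,"travel": [0.0005,-0.002,0],"twist": 0}
    - {"jaw": 0.0,"travel": [0,0,0],"twist": 0}
    - {"jaw": 0.0,"travel": [0,0,0],"twist": 0}
    - {"jaw": 0.0,"travel": [0,0,0],"twist": 0}
    - {"jaw": 0.0,"travel": [0,0,0],"twist": 0}
    - {"jaw": 0.0,"travel": [0,0,0],"twist": 0}

```text
t: 12.27
tool_pos: [0.5502, 0.1386, 0.0447]
orientation: [0.607, 0.788, -0.082, -0.059]
contact_force: [0.0, -0.6, 0.2]
gripper_width: -0.0002
grip_force: 0.0
```

```bash
python3 s.py
```

```text
12.27 [ 0.251  0.632  0.093  1.234 -0.007  1.565] [0.5502 0.1386 0.0447] yaw 104.8 zax [-0.192 -0.057 -0.98 ] F [ 0.  -0.6  0.2]
```

Request:
arm_command:
  steps:
    - {"jaw": 0.0,"travel": [0.0003,-0.001,0],"twist": 0}
    - {"jaw": 0.0,"travel": [0.0003,-0.001,0],"twist": 0}
    - {"jaw": 0.0,"travel": [0.0003,-0.001,0],"twist": 0}
    - {"jaw": 0.0,"travel": [0,0,0],"twist": 0}
    - {"jaw": 0.0,"travel": [0,0,0],"twist": 0}
    - {"jaw": 0.0,"travel": [0,0,0],"twist": 0}
    - {"jaw": 0.0,"travel": [0,0,0],"twist": 0}
    - {"jaw": 0.0,"travel": [0,0,0],"twist": 0}

```text
t: 12.93
tool_pos: [0.5511, 0.1356, 0.0447]
orientation: [0.607, 0.788, -0.082, -0.059]
contact_force: [0.3, 0.5, 1.0]
gripper_width: 0.0
grip_force: 0.0
```

Request:
arm_command:
  steps:
    - {"jaw": 0.0,"travel": [0.0003,-0.001,0],"twist": 0}
    - {"jaw": 0.0,"travel": [0.0003,-0.001,0],"twist": 0}
    - {"jaw": 0.0,"travel": [0,0,0],"twist": 0}
    - {"jaw": 0.0,"travel": [0,0,0],"twist": 0}
    - {"jaw": 0.0,"travel": [0,0,0],"twist": 0}
    - {"jaw": 0.0,"travel": [0,0,0],"twist": 0}
    - {"jaw": 0.0,"travel": [0,0,0],"twist": 0}
    - {"jaw": 0.0,"travel": [0,0,0],"twist": 0}

```text
t: 13.6
tool_pos: [0.5515, 0.134, 0.0447]
orientation: [0.607, 0.788, -0.081, -0.059]
contact_force: [-0.9, 5.2, 0.2]
gripper_width: -0.0
grip_force: 2.6
```

Request:
arm_command:
  steps:
    - {"jaw": 0.0,"travel": [0.0002,-0.0008,0],"twist": 0}
    - {"jaw": 0.0,"travel": [0,0,0],"twist": 0}
    - {"jaw": 0.0,"travel": [0,0,0],"twist": 0}
    - {"jaw": 0.0,"travel": [0,0,0],"twist": 0}
    - {"jaw": 0.0,"travel": [0,0,0],"twist": 0}
    - {"jaw": 0.0,"travel": [0,0,0],"twist": 0}
    - {"jaw": 0.0,"travel": [0,0,0],"twist": 0}
    - {"jaw": 0.0,"travel": [0,0,0],"twist": 0}

```text
t: 14.27
tool_pos: [0.5516, 0.1339, 0.0447]
orientation: [0.607, 0.788, -0.081, -0.06]
contact_force: [-3.2, 10.2, -0.1]
gripper_width: -0.0001
grip_force: 5.5
```

```bash
python3 s.py
```

```text
14.27 [ 0.242  0.633  0.094  1.234 -0.007  1.555] [0.5516 0.1339 0.0447] yaw 104.8 zax [-0.193 -0.055 -0.98 ] F [-3.2 10.2 -0.1]
```

Contact at 10.6 N, stiffness about 6.5 N/mm, and the TCP radius of 0.171 m is as expected. Next a helper that lists the arc rows; I'll correct the radius from the measured force as I go.

```bash
cat > arc.py <<'E'
import sys
from h import *
# arc.py n deg_per_row radial_in_mm [px py]: rows for n turning steps of the TCP about the pivot
n,dd,rin=int(sys.argv[1]),float(sys.argv[2]),float(sys.argv[3])/1000
P=np.array([float(v) for v in sys.argv[4:6]] or [.600,-.030])
o=arm.get_obs(); p=o["tool_pos"][:2]-P; r=np.hypot(*p); a=np.arctan2(p[1],p[0]); u=p/r; F=o["contact_force"]
M=R.from_quat(o["orientation"]).as_matrix()
print("t",round(o["t"],2),"ang",np.degrees(a).round(2),"r",r.round(4),"yaw",np.degrees(np.arctan2(M[1,0],M[0,0])).round(1),"Fr",(F[:2]@u).round(1),"Ft",(u[0]*F[1]-u[1]*F[0]).round(1),"z",o["tool_pos"][2].round(4))
k=np.arange(n+1); aa=a+np.radians(dd)*k; rr=r-rin*k/n
q=np.round(np.c_[rr*np.cos(aa),rr*np.sin(aa)]-p,4); print(np.round(np.diff(q,axis=0),4).tolist())
E
python3 arc.py 6 2 0
```

```text
t 14.27 ang 106.45 r 0.1709 yaw 104.8 Fr 10.7 Ft 0.1 z 0.0447
[[-0.0057, -0.0018], [-0.0056, -0.002], [-0.0056, -0.0022], [-0.0054, -0.0023], [-0.0054, -0.0026], [-0.0053, -0.0027]]
```

Request:
arm_command:
  steps:
    - {"jaw": 0.0,"travel": [-0.0057,-0.0018,0],"twist": 2}
    - {"jaw": 0.0,"travel": [-0.0056,-0.002,0],"twist": 2}
    - {"jaw": 0.0,"travel": [-0.0056,-0.0022,0],"twist": 2}
    - {"jaw": 0.0,"travel": [-0.0054,-0.0023,0],"twist": 2}
    - {"jaw": 0.0,"travel": [-0.0054,-0.0026,0],"twist": 2}
    - {"jaw": 0.0,"travel": [-0.0053,-0.0027,0],"twist": 2}
    - {"jaw": 0.0,"travel": [0,0,0],"twist": 0}
    - {"jaw": 0.0,"travel": [0,0,0],"twist": 0}

```text
t: 14.93
tool_pos: [0.518, 0.1194, 0.0447]
orientation: [0.521, 0.847, -0.087, -0.051]
contact_force: [-5.7, 4.2, 2.7]
gripper_width: 0.0002
grip_force: 3.2
```

```bash
python3 arc.py 7 2 0.6
```

```text
t 14.93 ang 118.77 r 0.1705 yaw 116.8 Fr 6.4 Ft 2.9 z 0.0447
[[-0.0051, -0.003], [-0.005, -0.0032], [-0.0049, -0.0034], [-0.0048, -0.0035], [-0.0046, -0.0038], [-0.0045, -0.0038], [-0.0044, -0.004]]
```

```bash
python3 arc.py 7 2 1.1
python3 - <<'E'
from h import *
for n in("bolt","plug","washer"):
    for r in viewer.pinpoint("top",n+"_tin_mid")[:1]:pass
viewer.snapshot("top")
for n in("bolt","dowel","nut","eye"):
    for r in viewer.pinpoint("top",n+"_tin_mid")[:1]:
        p=at_z("top",r["centre"],.0785); print(n,round(r["confidence"],2),p.round(3),np.degrees(np.arctan2(p[1]+.03,p[0]-.6)).round(1))
E
```

```text
t 14.93 ang 118.77 r 0.1705 yaw 116.8 Fr 6.4 Ft 2.9 z 0.0447
[[-0.0051, -0.0031], [-0.005, -0.0033], [-0.0048, -0.0034], [-0.0047, -0.0036], [-0.0046, -0.0037], [-0.0045, -0.0039], [-0.0043, -0.0041]]
bolt 0.86 [0.653 0.037 0.079] 51.9
dowel 0.78 [ 0.691 -0.018  0.079] 7.3
nut 0.77 [ 0.648 -0.106  0.079] -57.8
eye 0.78 [ 0.563 -0.097  0.079] -118.7
```

The board follows, having turned about 12°.

Request:
arm_command:
  steps:
    - {"jaw": 0.0,"travel": [-0.0051,-0.0031,0],"twist": 2}
    - {"jaw": 0.0,"travel": [-0.005,-0.0033,0],"twist": 2}
    - {"jaw": 0.0,"travel": [-0.0048,-0.0034,0],"twist": 2}
    - {"jaw": 0.0,"travel": [-0.0047,-0.0036,0],"twist": 2}
    - {"jaw": 0.0,"travel": [-0.0046,-0.0037,0],"twist": 2}
    - {"jaw": 0.0,"travel": [-0.0045,-0.0039,0],"twist": 2}
    - {"jaw": 0.0,"travel": [-0.0043,-0.0041,0],"twist": 2}
    - {"jaw": 0.0,"travel": [0,0,0],"twist": 0}

```text
t: 16.0
tool_pos: [0.4841, 0.0943, 0.0447]
orientation: [0.413, 0.905, -0.093, -0.04]
contact_force: [-8.8, 5.5, 0.9]
gripper_width: 0.0002
grip_force: 5.1
```

```bash
python3 arc.py 8 2 0.5
```

```text
t 16.0 ang 133.0 r 0.1699 yaw 131.0 Fr 10.0 Ft 2.7 z 0.0447
[[-0.0042, -0.0042], [-0.0041, -0.0043], [-0.0039, -0.0044], [-0.0038, -0.0046], [-0.0036, -0.0047], [-0.0034, -0.0048], [-0.0033, -0.005], [-0.003, -0.005]]
```

Request:
arm_command:
  steps:
    - {"jaw": 0.0,"travel": [-0.0042,-0.0042,0],"twist": 2}
    - {"jaw": 0.0,"travel": [-0.0041,-0.0043,0],"twist": 2}
    - {"jaw": 0.0,"travel": [-0.0039,-0.0044,0],"twist": 2}
    - {"jaw": 0.0,"travel": [-0.0038,-0.0046,0],"twist": 2}
    - {"jaw": 0.0,"travel": [-0.0036,-0.0047,0],"twist": 2}
    - {"jaw": 0.0,"travel": [-0.0034,-0.0048,0],"twist": 2}
    - {"jaw": 0.0,"travel": [-0.0033,-0.005,0],"twist": 2}
    - {"jaw": 0.0,"travel": [-0.003,-0.005,0],"twist": 2}

```text
t: 16.67
tool_pos: [0.455, 0.0576, 0.0446]
orientation: [0.283, 0.954, -0.097, -0.027]
contact_force: [-10.6, 8.7, 6.4]
gripper_width: -0.0001
grip_force: 6.5
```

```bash
python3 arc.py 8 2 0.5
```

```text
t 16.67 ang 148.86 r 0.1694 yaw 146.9 Fr 13.5 Ft -2.0 z 0.0446
[[-0.0029, -0.0051], [-0.0027, -0.0053], [-0.0026, -0.0053], [-0.0023, -0.0054], [-0.0022, -0.0055], [-0.002, -0.0056], [-0.0018, -0.0056], [-0.0015, -0.0057]]
```

```bash
python3 arc.py 7 2 -0.2
```

```text
t 16.67 ang 148.86 r 0.1694 yaw 146.9 Fr 13.5 Ft -2.0 z 0.0446
[[-0.003, -0.0051], [-0.0028, -0.0052], [-0.0026, -0.0053], [-0.0025, -0.0054], [-0.0022, -0.0055], [-0.0021, -0.0055], [-0.0019, -0.0056]]
```

Request:
arm_command:
  steps:
    - {"jaw": 0.0,"travel": [-0.003,-0.0051,0],"twist": 2}
    - {"jaw": 0.0,"travel": [-0.0028,-0.0052,0],"twist": 2}
    - {"jaw": 0.0,"travel": [-0.0026,-0.0053,0],"twist": 2}
    - {"jaw": 0.0,"travel": [-0.0025,-0.0054,0],"twist": 2}
    - {"jaw": 0.0,"travel": [-0.0022,-0.0055,0],"twist": 2}
    - {"jaw": 0.0,"travel": [-0.0021,-0.0055,0],"twist": 2}
    - {"jaw": 0.0,"travel": [-0.0019,-0.0056,0],"twist": 2}
    - {"jaw": 0.0,"travel": [0,0,0],"twist": 0}

```text
t: 17.33
tool_pos: [0.438, 0.0187, 0.0446]
orientation: [0.165, 0.981, -0.1, -0.015]
contact_force: [-6.5, 0.0, 0.2]
gripper_width: 0.0
grip_force: 2.8
```

```bash
python3 arc.py 7 2 0;python3 arc.py 7 2 -0.4
```

```text
t 17.33 ang 163.26 r 0.1691 yaw 160.9 Fr 6.2 Ft 1.8 z 0.0446
[[-0.0016, -0.0057], [-0.0014, -0.0057], [-0.0012, -0.0058], [-0.001, -0.0058], [-0.0008, -0.0059], [-0.0006, -0.0058], [-0.0004, -0.0059]]
t 17.33 ang 163.26 r 0.1691 yaw 160.9 Fr 6.2 Ft 1.8 z 0.0446
[[-0.0017, -0.0057], [-0.0014, -0.0057], [-0.0013, -0.0058], [-0.001, -0.0058], [-0.0009, -0.0058], [-0.0006, -0.0059], [-0.0005, -0.0059]]
```

```bash
python3 arc.py 7 2 0.9
```

```text
t 17.33 ang 163.26 r 0.1691 yaw 160.9 Fr 6.2 Ft 1.8 z 0.0446
[[-0.0015, -0.0057], [-0.0013, -0.0058], [-0.001, -0.0058], [-0.0009, -0.0058], [-0.0007, -0.0058], [-0.0004, -0.0059], [-0.0003, -0.0059]]
```

Request:
arm_command:
  steps:
    - {"jaw": 0.0,"travel": [-0.0015,-0.0057,0],"twist": 2}
    - {"jaw": 0.0,"travel": [-0.0013,-0.0058,0],"twist": 2}
    - {"jaw": 0.0,"travel": [-0.001,-0.0058,0],"twist": 2}
    - {"jaw": 0.0,"travel": [-0.0009,-0.0058,0],"twist": 2}
    - {"jaw": 0.0,"travel": [-0.0007,-0.0058,0],"twist": 2}
    - {"jaw": 0.0,"travel": [-0.0004,-0.0059,0],"twist": 2}
    - {"jaw": 0.0,"travel": [-0.0003,-0.0059,0],"twist": 2}
    - {"jaw": 0.0,"travel": [0,0,0],"twist": 0}

```text
t: 18.0
tool_pos: [0.4313, -0.0223, 0.0444]
orientation: [0.044, 0.994, -0.101, -0.003]
contact_force: [-10.4, -1.9, 4.3]
gripper_width: 0.0001
grip_force: 5.2
```

```bash
python3 arc.py 7 2 0.5
```

```text
t 18.0 ang 177.38 r 0.1689 yaw 174.9 Fr 10.3 Ft 2.4 z 0.0444
[[-0.0001, -0.0059], [0.0001, -0.0059], [0.0003, -0.0059], [0.0006, -0.0058], [0.0007, -0.0059], [0.0009, -0.0058], [0.0011, -0.0058]]
```

Request:
arm_command:
  steps:
    - {"jaw": 0.0,"travel": [-0.0001,-0.0059,0],"twist": 2}
    - {"jaw": 0.0,"travel": [0.0001,-0.0059,0],"twist": 2}
    - {"jaw": 0.0,"travel": [0.0003,-0.0059,0],"twist": 2}
    - {"jaw": 0.0,"travel": [0.0006,-0.0058,0],"twist": 2}
    - {"jaw": 0.0,"travel": [0.0007,-0.0059,0],"twist": 2}
    - {"jaw": 0.0,"travel": [0.0009,-0.0058,0],"twist": 2}
    - {"jaw": 0.0,"travel": [0.0011,-0.0058,0],"twist": 2}
    - {"jaw": 0.0,"travel": [0,0,0],"twist": 0}

```text
t: 18.67
tool_pos: [0.4345, -0.0637, 0.0443]
orientation: [-0.077, 0.992, -0.101, 0.009]
contact_force: [-12.9, -4.6, 6.8]
gripper_width: 0.0001
grip_force: 6.9
```

```bash
python3 arc.py 7 2 0.5;  python3 arc.py 7 2 0.9
```

```text
t 18.67 ang -168.51 r 0.1689 yaw -171.1 Fr 13.5 Ft 2.0 z 0.0443
[[0.0013, -0.0057], [0.0016, -0.0057], [0.0017, -0.0057], [0.002, -0.0055], [0.0021, -0.0055], [0.0023, -0.0054], [0.0025, -0.0053]]
t 18.67 ang -168.51 r 0.1689 yaw -171.1 Fr 13.5 Ft 2.0 z 0.0443
[[0.0014, -0.0057], [0.0016, -0.0057], [0.0018, -0.0056], [0.002, -0.0055], [0.0022, -0.0055], [0.0023, -0.0054], [0.0026, -0.0053]]
```

```bash
python3 arc.py 7 2 -0.3
```

```text
t 18.67 ang -168.51 r 0.1689 yaw -171.1 Fr 13.5 Ft 2.0 z 0.0443
[[0.0012, -0.0058], [0.0015, -0.0057], [0.0016, -0.0057], [0.0018, -0.0056], [0.0021, -0.0055], [0.0022, -0.0055], [0.0024, -0.0054]]
```

Request:
arm_command:
  steps:
    - {"jaw": 0.0,"travel": [0.0012,-0.0058,0.0001],"twist": 2}
    - {"jaw": 0.0,"travel": [0.0015,-0.0057,0.0001],"twist": 2}
    - {"jaw": 0.0,"travel": [0.0016,-0.0057,0.0001],"twist": 2}
    - {"jaw": 0.0,"travel": [0.0018,-0.0056,0.0001],"twist": 2}
    - {"jaw": 0.0,"travel": [0.0021,-0.0055,0.0001],"twist": 2}
    - {"jaw": 0.0,"travel": [0.0022,-0.0055,0.0001],"twist": 2}
    - {"jaw": 0.0,"travel": [0.0024,-0.0054,0.0001],"twist": 2}
    - {"jaw": 0.0,"travel": [0,0,0],"twist": 0}

```text
t: 19.33
tool_pos: [0.4473, -0.1027, 0.0444]
orientation: [-0.197, 0.975, -0.098, 0.021]
contact_force: [-8.6, -6.7, -5.7]
gripper_width: 0.0004
grip_force: 5.1
```

```bash
python3 arc.py 6 2 0
cat > tins.py <<'E'
from h import *
A={n:[] for n in("bolt","dowel","nut","eye","washer","plug")}
for i in range(2):
  for c in("top","side"):
    viewer.snapshot(c)
    for n in A:
      for r in viewer.pinpoint(c,n+"_tin_mid")[:1]:
        p=at_z(c,r["centre"],.0785)[:2]; d=p-[.6,-.03]
        if .06<np.hypot(*d)<.105: A[n].append(np.degrees(np.arctan2(d[1],d[0]))%360)
for n in A: print(n,np.round(A[n],1))
E
python3 tins.py
```

```text
t 19.33 ang -154.54 r 0.1691 yaw -157.1 Fr 10.6 Ft 2.3 z 0.0444
[[0.0026, -0.0053], [0.0028, -0.0052], [0.003, -0.0051], [0.0032, -0.0049], [0.0033, -0.0049], [0.0035, -0.0048]]
bolt [139.5 140.4 136.5 139.4]
dowel [77.6 85.1 73.6 71.1]
nut [22.1 25.3 19.7 20.8]
eye [322.9 328.  325.  321.9]
washer [265.3 264.9 267.1 269.5]
plug [199.4 203.8 196.  207.4]
```

Request:
arm_command:
  steps:
    - {"jaw": 0.0,"travel": [0.0026,-0.0053,0],"twist": 2}
    - {"jaw": 0.0,"travel": [0.0028,-0.0052,0],"twist": 2}
    - {"jaw": 0.0,"travel": [0.003,-0.0051,0],"twist": 2}
    - {"jaw": 0.0,"travel": [0.0032,-0.0049,0],"twist": 2}
    - {"jaw": 0.0,"travel": [0.0033,-0.0049,0],"twist": 2}
    - {"jaw": 0.0,"travel": [0.0035,-0.0048,0],"twist": 2}
    - {"jaw": 0.0,"travel": [0,0,0],"twist": 0}
    - {"jaw": 0.0,"travel": [0,0,0],"twist": 0}

```text
t: 21.4
tool_pos: [0.4656, -0.133, 0.0444]
orientation: [-0.297, 0.95, -0.096, 0.03]
contact_force: [-10.9, -10.6, -3.9]
gripper_width: 0.0003
grip_force: 7.1
```

```bash
python3 arc.py 6 1.5 0
python3 - <<'E'
from h import *
save("top","topz2",(280,130,400,255),4.7)
E
```

```text
t 21.4 ang -142.54 r 0.1693 yaw -145.3 Fr 15.1 Ft 1.8 z 0.0444
[[0.0027, -0.0035], [0.0029, -0.0034], [0.0029, -0.0033], [0.003, -0.0033], [0.0031, -0.0032], [0.0032, -0.0031]]
```

View pics/topz2.png

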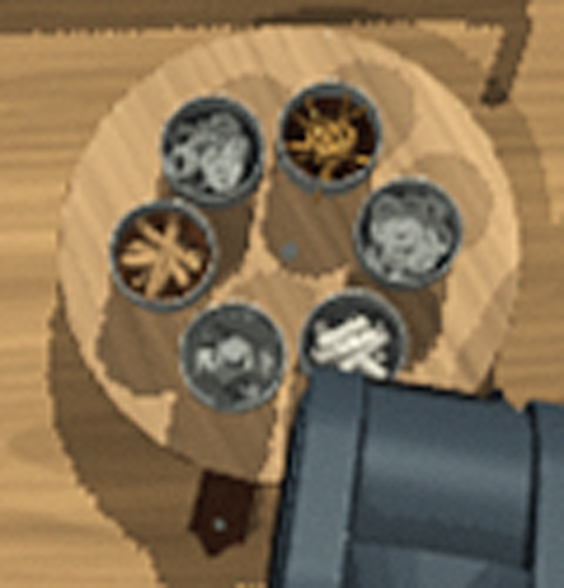

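The tins have moved round: the bolt tin is now at crop (233,357), left of its target line. The "dot" itself moved from (286,261) to (290,250), so it is the disc centre, not the pivot. I'll solve the pivot as the fixed point of the tin rotation.

```bash
cat > fit.py <<'E'
from h import *
f=lambda c:(c[0]/4.7+280-.4,c[1]/4.7+130-.4)
W=lambda L,z:np.array([at_z("top",f(c),z)[:2] for c in L])
A=W([(196,163),(316,132),(400,211),(377,326),(256,368),(168,276)],.101); B=W([(233,357),(163,254),(213,150),(330,137),(409,234),(353,343)],.101)
a=W([(286,261)],.056);b=W([(290,250)],.056)
X=np.r_[A,a];Y=np.r_[B,b]
z1=(X-X.mean(0))@[1,1j]; z2=(Y-Y.mean(0))@[1,1j]; th=np.angle((z2*z1.conj()).sum()); 
Rm=np.array([[np.cos(th),-np.sin(th)],[np.sin(th),np.cos(th)]])
P=np.linalg.solve(np.eye(2)-Rm,Y.mean(0)-Rm@X.mean(0)); res=Y-P-(X-P)@Rm.T
print("turn",np.degrees(th),"pivot",P.round(4),"res mm",(res*1e3).round(1).tolist(),"centroids",A.mean(0).round(4),B.mean(0).round(4),"dots",a.round(4),b.round(4))
tip=W([(217,557)],.015)[0]; nail=W([(219,524)],.017)[0]
for Q in (P,(A.mean(0)+B.mean(0))/2):
  ang=lambda p:np.degrees(np.arctan2(*(p-Q)[::-1]))%360
  print("tip",np.linalg.norm(tip-Q).round(4),ang(tip).round(1),"nail",ang(nail).round(1),"bolt",ang(B[0]).round(1),[(ang(B[i])+60*i)%360 for i in range(6)],np.hypot(*(B-Q).T).round(4))
E
python3 fit.py
```

```text
turn 109.13682325863367 pivot [ 0.6023 -0.0297] res mm [[-0.2, 0.5], [-0.4, 0.9], [0.0, 0.5], [-1.4, 0.2], [-1.0, 0.7], [1.3, -0.4], [1.6, -2.3]] centroids [ 0.6024 -0.0304] [ 0.6026 -0.029 ] dots [[ 0.599  -0.0315]] [[ 0.6066 -0.0345]]
tip 0.2107 165.6 nail 164.5 bolt 153.6 [np.float64(153.58473359176338), np.float64(152.1625642990961), np.float64(154.5022931054009), np.float64(155.6497430788105), np.float64(153.6160998799595), np.float64(152.890441129755)] [0.0819 0.081  0.0807 0.0799 0.0831 0.0791]
tip 0.2109 165.6 nail 164.5 bolt 153.7 [np.float64(153.67417656339262), np.float64(152.3101194346013), np.float64(154.5623239344002), np.float64(155.56212154025184), np.float64(153.4718408656288), np.float64(152.83349002467708)] [0.082  0.081  0.0805 0.0797 0.0831 0.0793]
```

```bash
python3 arc.py 7 1.6 0.6 .6025 -.0297; python3 arc.py 7 1.6 -0.5 .6025 -.0297
```

```text
t 21.45 ang -142.99 r 0.1715 yaw -145.3 Fr 14.0 Ft 3.2 z 0.0444
[[0.003, -0.0037], [0.0031, -0.0037], [0.0032, -0.0035], [0.0033, -0.0035], [0.0034, -0.0033], [0.0035, -0.0033], [0.0036, -0.0032]]
t 21.45 ang -142.99 r 0.1715 yaw -145.3 Fr 14.0 Ft 3.2 z 0.0444
[[0.0029, -0.0038], [0.003, -0.0038], [0.0031, -0.0036], [0.0031, -0.0036], [0.0033, -0.0035], [0.0034, -0.0034], [0.0035, -0.0033]]
```

Request:
arm_command:
  steps:
    - {"jaw": 0.0,"travel": [0.0029,-0.0038,0],"twist": 1.6}
    - {"jaw": 0.0,"travel": [0.003,-0.0038,0],"twist": 1.6}
    - {"jaw": 0.0,"travel": [0.0031,-0.0036,0],"twist": 1.6}
    - {"jaw": 0.0,"travel": [0.0031,-0.0036,0],"twist": 1.6}
    - {"jaw": 0.0,"travel": [0.0033,-0.0035,0],"twist": 1.6}
    - {"jaw": 0.0,"travel": [0.0034,-0.0034,0],"twist": 1.6}
    - {"jaw": 0.0,"travel": [0.0035,-0.0033,0],"twist": 1.6}
    - {"jaw": 0.0,"travel": [0,0,0],"twist": 0}

```text
t: 22.12
tool_pos: [0.4887, -0.158, 0.0444]
orientation: [-0.389, 0.916, -0.092, 0.04]
contact_force: [-5.2, -9.3, -7.0]
gripper_width: -0.0003
grip_force: 5.4
```

```bash
python3 arc.py 3 1 0 .6025 -.0297
python3 - <<'E'
from h import *
save("top","topz3",(280,130,400,255),4.7)
E
```

```text
t 22.12 ang -131.57 r 0.1715 yaw -134.0 Fr 10.4 Ft 2.3 z 0.0444
[[0.0023, -0.002], [0.0022, -0.0019], [0.0024, -0.0019]]
```

View pics/topz3.png

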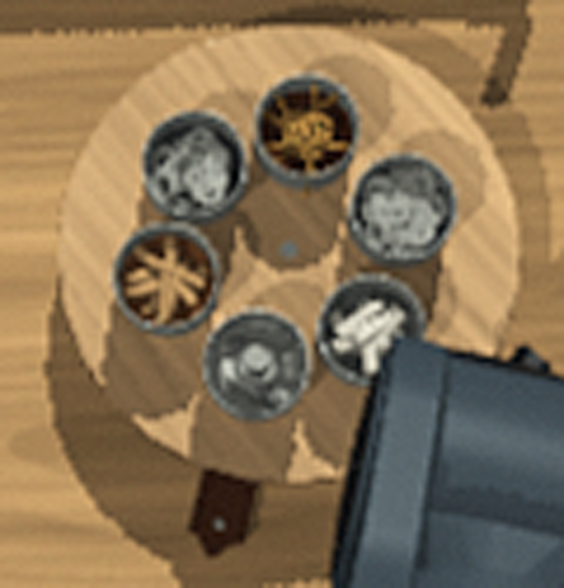

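```bash
python3 - <<'E'
from h import *
f=lambda c:(c[0]/4.7+280-.4,c[1]/4.7+130-.4)
W=lambda L,z:np.array([at_z("top",f(c),z)[:2] for c in L])
B=W([(256,365),(167,277),(194,165),(306,130),(402,209),(372,329)],.101); Q=np.array([.6025,-.0297])
ang=lambda p:np.degrees(np.arctan2(*(p-Q)[::-1]))%360
print([round((ang(B[i])+60*i)%360,1) for i in range(6)],B.mean(0).round(4))
for z in(.012,.017): print([round(ang(p),1) for p in W([(215,557),(219,524),(230,480),(217.5,537)],z)])
E
python3 tins.py
python3 - <<'E'
from h import *
im=viewer.snapshot("side"); print(im[205:217,340:366].sum(2).tolist())
E
```

```text
[np.float64(164.9), np.float64(163.5), np.float64(166.1), np.float64(167.6), np.float64(165.6), np.float64(164.1)] [ 0.6026 -0.0286]
[np.float64(165.3), np.float64(164.5), np.float64(164.6), np.float64(164.8)]
[np.float64(165.3), np.float64(164.5), np.float64(164.6), np.float64(164.9)]
bolt [167.4 159.8 164.5 159.3]
dowel [ 95.3  99.5  97.5 102.7]
nut [41.4 48.  47.9 48.7]
eye [101.  355.5 343.3]
washer [289.  292.7 295.7 287.2]
plug [215.  222.8 229.6 231.6]
[[361, 319, 278, 261, 222, 165, 133, 139, 148, 161, 179, 194, 197, 206, 214, 227, 239, 240, 244, 252, 262, 261, 260, 255, 256, 274], [400, 338, 275, 235, 202, 145, 107, 104, 105, 115, 123, 135, 140, 148, 163, 180, 190, 200, 224, 243, 254, 262, 258, 253, 256, 280], [397, 318, 239, 207, 171, 127, 105, 101, 99, 108, 106, 103, 105, 113, 124, 133, 142, 150, 186, 231, 254, 263, 265, 256, 257, 279], [354, 261, 191, 170, 146, 110, 102, 100, 106, 101, 103, 102, 104, 122, 140, 141, 121, 114, 153, 208, 248, 261, 259, 259, 255, 265], [283, 198, 142, 134, 118, 107, 105, 95, 100, 103, 101, 101, 105, 139, 179, 179, 135, 111, 123, 176, 237, 259
[... 213 characters left out ...]
, 152, 157, 128, 103, 102, 126, 172, 225, 256, 259, 257, 257], [171, 135, 110, 98, 96, 92, 88, 93, 83, 95, 98, 96, 96, 100, 112, 117, 104, 97, 102, 110, 147, 212, 249, 262, 260, 262], [205, 189, 165, 151, 145, 131, 126, 107, 102, 95, 94, 91, 89, 89, 95, 98, 103, 104, 107, 123, 162, 213, 253, 261, 261, 261], [235, 229, 217, 210, 214, 203, 188, 173, 155, 140, 125, 110, 97, 94, 84, 96, 113, 131, 148, 168, 204, 241, 258, 265, 261, 259], [247, 246, 246, 247, 253, 246, 242, 236, 224, 214, 188, 167, 141, 125, 112, 120, 155, 184, 205, 222, 244, 257, 266, 267, 263, 263], [245, 247, 251, 262, 261, 261, 270, 272, 268, 260, 247, 222, 205, 180, 164, 167, 201, 232, 236, 247, 259, 261, 261, 265, 263, 261]]
```

The bolt tin stands at 164.9° and the front is at about 164.7°. Backing straight off radially.

Request:
arm_command:
  steps:
    - {"jaw": 0.0,"travel": [-0.0007,-0.0007,0],"twist": 0}
    - {"jaw": 0.0,"travel": [-0.002,-0.0022,0],"twist": 0}
    - {"jaw": 0.0,"travel": [-0.007,-0.008,0],"twist": 0}
    - {"jaw": 0.0,"travel": [-0.012,-0.014,0],"twist": 0}
    - {"jaw": 0.0,"travel": [-0.014,-0.016,0.02],"twist": 0}
    - {"jaw": 0.0,"travel": [-0.01,-0.02,0.03],"twist": 0}
    - {"jaw": 0.0,"travel": [-0.01,-0.02,0.03],"twist": 0}
    - {"jaw": 0.0,"travel": [-0.01,-0.02,0.03],"twist": 0}

```text
t: 24.28
tool_pos: [0.4235, -0.2586, 0.157]
orientation: [-0.389, 0.916, -0.092, 0.042]
contact_force: [1.9, -0.7, -0.3]
gripper_width: 0.0001
grip_force: 0.0
```

Request:
arm_command:
  steps:
    - {"jaw": 0.0,"travel": [-0.01,-0.025,0.02],"twist": 0}
    - {"jaw": 0.0,"travel": [-0.01,-0.025,0.02],"twist": 0}
    - {"jaw": 0.0,"travel": [-0.01,-0.025,0.02],"twist": 0}
    - {"jaw": 0.0,"travel": [-0.01,-0.025,0.02],"twist": 0}
    - {"jaw": 0.0,"travel": [-0.01,-0.025,0],"twist": 0}
    - {"jaw": 0.0,"travel": [-0.01,-0.025,0],"twist": 0}
    - {"jaw": 0.0,"travel": [0,0,0],"twist": 0}
    - {"jaw": 0.0,"travel": [0,0,0],"twist": 0}

```text
t: 24.95
tool_pos: [0.3636, -0.4087, 0.2353]
orientation: [-0.387, 0.916, -0.092, 0.042]
contact_force: [-0.3, 0.4, -0.0]
gripper_width: -0.0
grip_force: 0.0
```

```bash
python3 s.py
python3 - <<'E'
from h import *
save("top","topz4",(280,130,400,255),4.7)
E
```

```text
24.95 [-0.857  0.124 -0.155  1.092  0.023 -1.655] [ 0.3636 -0.4087  0.2353] yaw -134.1 zax [ 0.148 -0.135 -0.98 ] F [-0.3  0.4 -0. ]
```

View pics/topz4.png

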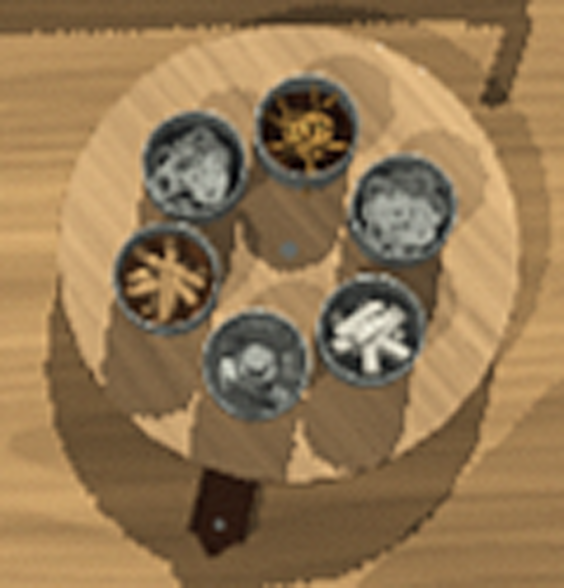

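The board did not move when released: the bolt tin is still at crop (256,365), in line with the tongue tip at (216,557), and the bolt is inside. Handing in.

```bash
python3 -c "
from workcell import arm
print(arm.sign_off())"
```

```text
the job is handed in; nothing more can be done
None
```

The stray bolt is in the bolt tin, and the tin stands at the front over the tongue, about 0.2° off by my measurement; edge force readings peaked near 16 N, the robot is clear, and the job was handed in at about 25 s.

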